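# Gather loose tube stoppers in the tote's green corner

## Task

Take the white carry tote of loose purple tube stoppers by its grey handle bar, lift it level clear of the bench, carry it over the blue bench mat, and tip it so that its green corner is lowest until all five stoppers have slid together into that corner; spill none and leave the other things on the bench where they stand. Finish while still holding the tote in the air, well clear of the bench, clearly tilted and still, with the green corner over the middle of the mat, so that a colleague can pick the stoppers out.

Things in the scene. Friction and masses are not known exactly. Their poses are not given: they have to be found in the camera images.
- tote: Loose white open tote, 200 mm (its x) x 140 mm (its y), walls 45 mm high, walls and floor 4 mm thick, 0.26 to 0.42 kg. Origin: centre of its underside; z up. A grey rigid handle bar runs along its x axis above the middle, from end wall to end wall on two end posts. The corner at its +x, +y is green (55 mm of both walls and of the floor); the other three are white. Stands level on the bench at the start, on either side; any yaw between 0.67 and 2.47 rad.
- tote_handle (a point): Centre of the tote's handle bar, the place to grip: 100 mm above the tote's underside, over its centre. The bar is 14 mm wide (tote y), 18 mm high and 200 mm long (tote x), and is free underneath and on both sides.
- tote_corner (a point): Inner green corner of the tote, at the level of its floor: at (96, 66, 4) mm in the tote's frame.
- mat: Fixed thin blue mat with a white border line, 200 x 200 mm, 2 mm thick, on the bench on the other side from the tote. Origin: centre of its underside.
- cap0_mid (a point): Loose purple tube stopper 1 of 5: a hard, slippery (silicone-coated) cylinder 17 mm across, 18 mm high, 12 g, standing on the tote's floor at the start. The point is its centre. It slides on the tote's floor once this slopes more than about 5 to 9 degrees; to slide on along a wall it needs more: about 30 degrees of tilt is plenty.
- cap1_mid (a point): Loose purple tube stopper 2 of 5: a hard, slippery (silicone-coated) cylinder 17 mm across, 18 mm high, 12 g, standing on the tote's floor at the start. The point is its centre. It slides on the tote's floor once this slopes more than about 5 to 9 degrees; to slide on along a wall it needs more: about 30 degrees of tilt is plenty.
- cap2_mid (a point): Loose purple tube stopper 3 of 5: a hard, slippery (silicone-coated) cylinder 17 mm across, 18 mm high, 12 g, standing on the tote's floor at the start. The point is its centre. It slides on the tote's floor once this slopes more than about 5 to 9 degrees; to slide on along a wall it needs more: about 30 degrees of tilt is plenty.
- cap3_mid (a point): Loose purple tube stopper 4 of 5: a hard, slippery (silicone-coated) cylinder 17 mm across, 18 mm high, 12 g, standing on the tote's floor at the start. The point is its centre. It slides on the tote's floor once this slopes more than about 5 to 9 degrees; to slide on along a wall it needs more: about 30 degrees of tilt is plenty.
- cap4_mid (a point): Loose purple tube stopper 5 of 5: a hard, slippery (silicone-coated) cylinder 17 mm across, 18 mm high, 12 g, standing on the tote's floor at the start. The point is its centre. It slides on the tote's floor once this slopes more than about 5 to 9 degrees; to slide on along a wall it needs more: about 30 degrees of tilt is plenty.
- jar: Bystander: small closed specimen jar with a yellow lid, 42 mm across, 60 mm tall, between the two work places on their far side. Origin: centre of its underside.
- timer: Bystander: white digital timer, 55 x 65 mm, 22 mm high, between the two work places on the robot's side. Origin: centre of its underside.
- mouse: Bystander: black computer mouse, 110 x 60 mm, 30 mm high, on a dark blue mouse pad at the right. Origin: centre of its underside.
- dropper: Bystander: small clear dropper bottle with a blue cap, 44 mm across, 80 mm tall, far right. Origin: centre of its underside.
Mind the look-alikes: they are no part of the job. What is shaped like the tote but red is not meant.

How it is judged:
By the outcome, as a careful person would: the job done as asked, in the order asked, and still so for the second after the job is handed in, while the arm keeps its last pose, push and grip.
It also fails if it takes over 50 s, if anything falls off the work surface, if the arm or the gripper's body presses on something with over 40 N, if the wrist force passes 120 N, or if a joint passes its speed limit or range.

## Robot

A 6-joint arm with a two-finger parallel gripper is mounted at the origin on the work surface. World frame = base frame: x ahead of the robot, y to its left, z up, the work surface at z = 0. Lengths are in m, angles in degrees, forces in N, time in s.
With the tool pointing down it reaches from about 0.325 to 0.925 m from the base axis. Payload 3.1 kg.
Tool frame: the origin (TCP) lies on the centre line of the jaws, within the pads' length; the fingertips stand 22 mm ahead of it and the grasp point (between the pads) lies 3 mm ahead of it; z points along the fingers, y is the line along which they close (so a half turn about z gives the same grasp; the last joint's range is limited). The gripper opens to 85 mm and grips with 20 to 120 N. Pads are 22 mm wide; open, the fingers measure 114 mm over their backs; the gripper's body (76 mm by 85 mm) begins 54 mm behind the grasp point. The pads swing forward as they close: fully open they stand 13 mm farther back than shut.
Start: joints at [-83.721, 12.427, 92.441, -0, 75.132, -6.429], TCP at [0.138, -0.61, 0.253] pointing down, gripper open.
Joint ranges: [-157.48, 157.48], [-44.54, 120.13], [17.64, 146.25], [-64.5, 244.5], [7.68, 150.69], [-147.95, 147.95]. Speed limits (degrees/s): [159.86, 159.86, 180, 180, 180, 180].

## Interface

Orientations are given as a 3x3 rotation matrix whose columns are the frame's x, y, z axes.
In Python, from plant import read_state, get_image, camera_params, workorder gives the robot as it stands.
- The arm moves only by the shell command python3 -m creep 'ROWS' [OPENING] [FORCE]. ROWS is JSON, a list of rows, each an object of numbers: "tx", "ty", "tz": the shift along the tool's x, y, z in cm; "roll": the turn about the tool's z in rad. A call has exactly 5 rows; each row is the pose to reach, as a shift and turn from the pose commanded when the call began, along the tool's axes at that moment; what a row does not reach only later rows make up. A row lasts 1/8 s, in which the tool goes at most 62.5 mm and 10.7 degrees, less where a joint would pass 70% of its speed; a pose out of reach is approached as far as the arm can. A call with a gripper value outside its range is refused whole. OPENING is the gripper command: -1 is shut, 1 is fully open, values between are in proportion, set as the call begins (- or left out, the last holds). The fingers move at their own pace and stop on an object; FORCE is the grip in N (left out, the last holds). Time passes only in rows, so rows that repeat a pose let the fingers close, or fill a call up. It gives the time, the measured TCP pose, the force, the opening and the grip force at its end, in the units of the state.
- read_state(): the state, without advancing time (a new reading comes with each control period).
- get_image(name): name is "scene" or "top" or "wrist"; returns the picture (400x640x3 uint8, blue, green, red); there is no depth.
- camera_params(name): a dict with "mtx" (3x3 intrinsics, pixels), "world_to_cam" (4x4, takes a point from world to camera coordinates). Camera axes: x right, y down, z forward; pixel columns grow to the right and rows downward; lengths in m; the calibration is good to about 2 mm. A picture is of the moment at which its call begins: read the wrist's pose just before it. camera_params takes no time and is no camera call; for the wrist camera it gives the pose at the moment of the call.
- workorder.finish_job(): hands the job in; it is judged then, once.
The state is a dict: "time_s": time; "joints": joint angles; "dq": joint speeds; "joint_efforts": joint torques, N m; "tool_pos": TCP position; "ee_rot": TCP orientation; "wrist_force": force on the tool from outside, world axes, zero at the start; "ft_torque": the same for the moment, N m; "gripper_width": finger opening in m; "gripper_force": force on a finger pad.
Only numpy, scipy, OpenCV 4.12 (cv2) and the standard library are available. Lean on these libraries where they do the work, as an engineer would, in place of code of your own. Each camera call takes 0.05 s, during which the arm holds its last target. There are 200 camera calls.

## Working session

There is one attempt and no reset: what is moved stays moved. The work goes in short steps, Python scripts to look and compute and a shell command to move; the robot and the scene stay as the last step left them, time stands still between calls to the robot, and variables do not carry over. Pictures are saved under pics/ and viewed, at most 10 in all, crops included, and the job is handed in when it is done.

```bash
ls -la; mkdir -p pics; python3 -m creep --help 2>&1 | head -30; python3 - <<'E'
from plant import *
import cv2,json
s=read_state();print(s)
for n in("top","scene"):
    cv2.imwrite(f"pics/{n}0.png",get_image(n)); p=camera_params(n);print(n,p)
E
```

```text
total 12
drwxr-xr-x  3 agent agent 4096 Nov 30 10:08 .
drwxr-xr-x 23 root  root  4096 Nov 30 10:08 ..
drwxr-xr-x  2 agent agent 4096 Nov 30 10:08 pics
invalid input: not JSON, or not a number
{'time_s': 0.0, 'joints': array([-8.37184608e+01,  1.24755522e+01,  9.25292863e+01,  6.52928245e-04,
        7.51316340e+01, -6.42945058e+00]), 'dq': array([ 0.01261447,  0.00065379, -0.05875662,  0.04130348, -0.05843962,
        0.05392447]), 'joint_efforts': array([ 2.48511380e-03, -3.96844196e+01, -3.03854370e+01, -8.91689683e-05,
        9.60898236e-03, -7.36085241e-06]), 'tool_pos': array([ 0.13745212, -0.60891429,  0.25197389]), 'ee_rot': array([[ 9.75493039e-01,  2.20030154e-01, -2.49664507e-04],
       [ 2.20030121e-01, -9.75490202e-01,  2.36879801e-03],
       [ 2.77661710e-04, -2.36567968e-03, -9.99997163e-01]]), 'wrist_force': array([-0.16427062, -0.26403024,  0.23963705]), 'ft_torque': array([-0.03532069, -0.02960797, -0.00800166]), 'gripper_force': 0.0, 'gripper_width': 0.0854394707273129}
top {'mtx': array([[507.86446774,   0.        , 322.19490494],
       [  0.        , 507.86446
[... 161 characters left out ...]
99634163,  0.00561031, -0.08527536,  0.50379109],
       [ 0.08519682, -0.01300075, -0.99627932,  1.43906359],
       [ 0.        ,  0.        ,  0.        ,  1.        ]])}
scene {'mtx': array([[452.45422943,   0.        , 324.53427717],
       [  0.        , 452.45422943, 203.44745488],
       [  0.        ,   0.        ,   1.        ]]), 'world_to_cam': array([[-3.29763046e-01,  9.44063374e-01,  8.24155669e-04,
         3.24170362e-01],
       [ 6.58598108e-01,  2.30674803e-01, -7.16266478e-01,
        -2.27772546e-01],
       [-6.76391059e-01, -2.35655428e-01, -6.97826378e-01,
         1.66578674e+00],
       [ 0.00000000e+00,  0.00000000e+00,  0.00000000e+00,
         1.00000000e+00]])}
```

View pics/top0.png

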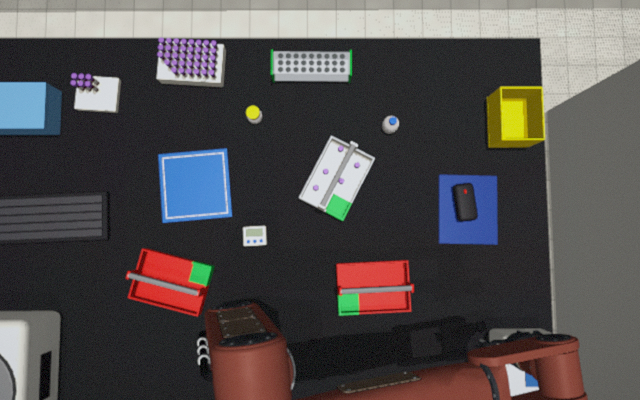

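View pics/scene0.png

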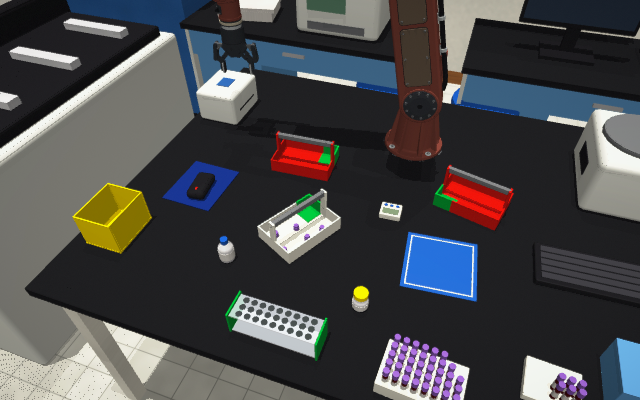

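Both views: the white tote, with its green corner at top-view (339,207), is at (337,178). The mat is at (195,186), jar (254,114), timer (255,236). The two red totes, (170,281) and (374,288), are look-alikes. Rows only turn the tool about its own z, so before I touch anything I'll check what the arm does at the edge of its reach, in free air.

```bash
python3 -m creep '[{"tz":-6},{"tz":-12},{"tz":-18},{"tz":-24},{"tz":-30}]' 1; python3 -m creep '[{"tz":-6},{"tz":-12},{"tz":-18},{"tz":-24},{"tz":-30}]'; python3 -m creep '[{"tz":-6},{"tz":-12},{"tz":-18},{"tz":-24},{"tz":-30}]'; python3 -c "
from plant import *
s=read_state();print(s['joints'],s['ee_rot'])"
```

```text
[-8.37184967e+01  1.24718959e+01  9.25217932e+01  1.00665486e-04
  7.51324229e+01 -6.42856704e+00] [[ 9.75496018e-01  2.20016958e-01 -2.39138393e-04]
 [ 2.20016948e-01 -9.75493596e-01  2.18803867e-03]
 [ 2.48127642e-04 -2.18703751e-03 -9.99997578e-01]]$[0]: bad value
$[0]: bad value
$[0]: bad value
```

```bash
cat > h.py <<'E'
from plant import *
import numpy as np,cv2
def ray(n,uv,P=None):
    P=P or camera_params(n);T=P['world_to_cam'];R,t=T[:3,:3],T[:3,3]
    d=np.linalg.inv(P['mtx'])@[uv[0],uv[1],1];return -R.T@t,R.T@d
def onz(n,uv,z,P=None):
    o,d=ray(n,uv,P);return o+d*(z-o[2])/d[2]
E
python3 - <<'E'
from h import *
im=cv2.imread('pics/top0.png');hsv=cv2.cvtColor(im,cv2.COLOR_BGR2HSV)
# mat blue
m=cv2.inRange(hsv,(95,120,120),(115,255,255));m[:, :150]=0;m[:,240:]=0
c=max(cv2.findContours(m,0,2)[0],key=cv2.contourArea);r=cv2.minAreaRect(c);print('mat',r,onz('top',r[0],.002))
# tote rims
roi=np.zeros(m.shape,np.uint8);roi[130:225,290:385]=255
w=((cv2.inRange(hsv,(0,0,110),(180,70,255))|cv2.inRange(hsv,(45,100,80),(80,255,255)))&roi)
cs=max(cv2.findContours(w,0,2)[0],key=cv2.contourArea);r=cv2.minAreaRect(cs);b=cv2.boxPoints(r);print('tote',r);print([onz('top',p,.045).round(3) for p in b],onz('top',r[0],.045))
g=cv2.inRange(hsv,(45,100,80),(80,255,255))&roi;M=cv2.moments(g);print('green',onz('top',(M['m10']/M['m00'],M['m01']/M['m00']),.02))
for n,uv,z in(('jar',(254,114),.05),('timer',(255,236),.02),('redtote',(170,281),.04)):print(n,onz('top',uv,z).round(3))
cv2.imwrite('pics/crop0.png',cv2.resize(im[110:250,230:400],None,fx=4,fy=4,interpolation=cv2.INTER_CUBIC))
E
```

```text
mat ((194.35585021972656, 185.12646484375), (69.64042663574219, 70.17730712890625), 85.60128784179688) [0.53262839 0.18257857 0.002     ]
tote ((337.1889343261719, 176.02828979492188), (51.096004486083984, 75.93391418457031), 26.952178955078125)
[array([ 0.489, -0.118,  0.045]), array([ 0.683, -0.218,  0.045]), array([ 0.615, -0.347,  0.045]), array([ 0.423, -0.247,  0.045])] [ 0.55194868 -0.23225923  0.045     ]
green [ 0.46347825 -0.23503546  0.02      ]
jar [0.731 0.004 0.05 ]
timer [0.384 0.003 0.02 ]
redtote [0.26  0.237 0.04 ]
```

View pics/crop0.png

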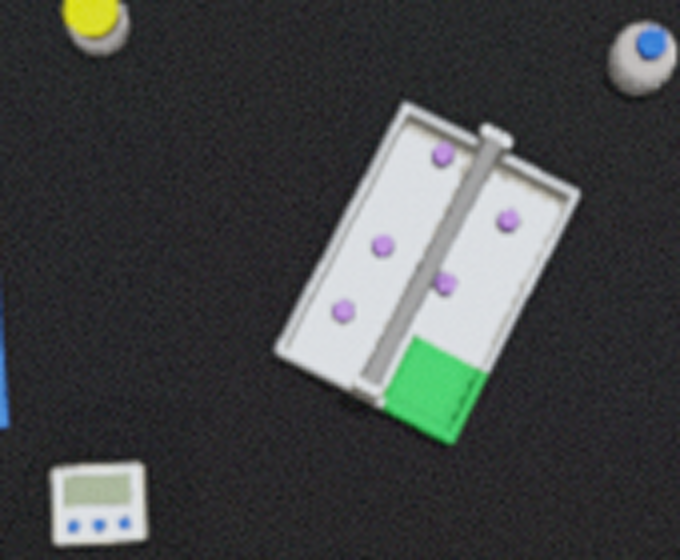

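The crop confirms the white tote, with a green corner, a grey bar and five purple stoppers inside. The rows were refused, so I'll name every key.

```bash
python3 -m creep '[{"tx":0,"ty":0,"tz":-6,"roll":0},{"tx":0,"ty":0,"tz":-12,"roll":0},{"tx":0,"ty":0,"tz":-18,"roll":0},{"tx":0,"ty":0,"tz":-24,"roll":0},{"tx":0,"ty":0,"tz":-30,"roll":0}]' 1
```

```text
time_s: 0.72
tool_pos: [0.1375, -0.6093, 0.5546]
ee_rot: [[0.976, 0.22, -0.0], [0.22, -0.976, 0.001], [0.0, -0.001, -1.0]]
wrist_force: [1.6, -1.5, -0.2]
gripper_width: 0.0853
gripper_force: 0.0
```

```bash
python3 -m creep '[{"tx":0,"ty":0,"tz":-6,"roll":0},{"tx":0,"ty":0,"tz":-12,"roll":0},{"tx":0,"ty":0,"tz":-18,"roll":0},{"tx":0,"ty":0,"tz":-24,"roll":0},{"tx":0,"ty":0,"tz":-30,"roll":0}]' 1;python3 -m creep '[{"tx":0,"ty":0,"tz":-6,"roll":0},{"tx":0,"ty":0,"tz":-12,"roll":0},{"tx":0,"ty":0,"tz":-18,"roll":0},{"tx":0,"ty":0,"tz":-24,"roll":0},{"tx":0,"ty":0,"tz":-30,"roll":0}]'; python3 -c "
from plant import *
s=read_state();print(s['joints'],s['ee_rot'])"
```

```text
time_s: 1.35
tool_pos: [0.1319, -0.5886, 0.8075]
ee_rot: [[0.976, 0.22, 0.004], [0.22, -0.975, -0.012], [0.001, 0.013, -1.0]]
wrist_force: [0.3, 0.1, -0.4]
gripper_width: 0.0856
gripper_force: 0.0
time_s: 1.98
tool_pos: [0.1124, -0.4985, 0.8747]
ee_rot: [[0.976, 0.22, 0.01], [0.22, -0.974, -0.045], [0.0, 0.046, -0.999]]
wrist_force: [-0.3, -1.3, 0.1]
gripper_width: 0.0854
gripper_force: 0.0
[-85.38569461  16.44260295  17.77953366   0.63842272 143.16037963
  -7.57083187] [[ 9.75515039e-01  2.19689986e-01  1.03304437e-02]
 [ 2.19932652e-01 -9.74478822e-01 -4.49516798e-02]
 [ 1.91364652e-04  4.61230415e-02 -9.98935748e-01]]
```

At the limit of reach the arm gives up orientation and the tool tilts (0.7°, then 2.6°). I'll see how that builds up.

```bash
cat > st.py <<'E'
from h import *
s=read_state();z=s['ee_rot'][:,2];print(s['joints'].round(1),'tilt',np.degrees(np.arccos(-z[2])).round(1),'tip dir',z[:2].round(3),s['tool_pos'].round(3),'r',np.hypot(*s['tool_pos'][:2]).round(3),s['time_s'])
E
python3 -m creep '[{"tx":0,"ty":5,"tz":-6,"roll":0},{"tx":0,"ty":10,"tz":-12,"roll":0},{"tx":0,"ty":15,"tz":-18,"roll":0},{"tx":0,"ty":20,"tz":-24,"roll":0},{"tx":0,"ty":25,"tz":-30,"roll":0}]' >/dev/null; python3 st.py
python3 -m creep '[{"tx":0,"ty":-6,"tz":0,"roll":0},{"tx":0,"ty":-12,"tz":0,"roll":0},{"tx":0,"ty":-18,"tz":0,"roll":0},{"tx":0,"ty":-24,"tz":0,"roll":0},{"tx":0,"ty":-30,"tz":0,"roll":0}]' >/dev/null; python3 st.py
```

```text
[-85.1  17.5  17.7   0.9 140.5  -7.1] tilt 4.3 tip dir [ 0.017 -0.073] [ 0.118 -0.521  0.866] r 0.534 2.6
[-96.5 -23.3  59.5   2.2 139.6 -17.6] tilt 4.4 tip dir [ 0.016 -0.075] [ 0.052 -0.226  0.844] r 0.232 3.225
```

Tilt builds up at limits and is kept in later moves. A much stronger lever should be rolling against joint 6's stop: joint 4 then takes over and the tool leans sideways. I'll rehearse that empty-handed in free air, which should also cancel the 4.4° I've picked up.

```bash
cat > to.py <<'E'
# print shift (cm, tool axes) to a world TCP target and roll (rad) to tool-x yaw (deg)
from h import *
import sys
a=[float(v) for v in sys.argv[1:]]
s=read_state();R=s['ee_rot'];print('shift cm',(100*R.T@(np.array(a[:3])-s['tool_pos'])).round(1))
y=np.degrees(np.arctan2(R[1,0],R[0,0]));print('yaw',y.round(1))
if len(a)>3:print('roll rad',np.radians((y-a[3]+180)%360-180).round(3))
E
python3 -m creep '[{"tx":5.2,"ty":0,"tz":3,"roll":0.18},{"tx":10.4,"ty":0,"tz":6,"roll":0.36},{"tx":15.6,"ty":0,"tz":9,"roll":0.54},{"tx":20.8,"ty":0,"tz":12,"roll":0.72},{"tx":26,"ty":0,"tz":15,"roll":0.9}]' >/dev/null; python3 st.py; python3 to.py 0.55 0.12 0.35
```

```text
[-51.5 -24.1  74.3  -2.3 125.7  61.8] tilt 4.4 tip dir [ 0.018 -0.075] [ 0.236 -0.199  0.737] r 0.308 3.85
shift cm [ 13.4 -44.4  36.8]
yaw -24.7
```

```bash
python3 -m creep '[{"tx":1.4,"ty":-4.4,"tz":3.7,"roll":0},{"tx":2.8,"ty":-8.8,"tz":7.4,"roll":0},{"tx":4.2,"ty":-13.2,"tz":11.1,"roll":0},{"tx":5.6,"ty":-17.6,"tz":14.8,"roll":0},{"tx":7,"ty":-22,"tz":18.5,"roll":0}]' >/dev/null; python3 st.py; python3 -m creep '[{"tx":1.4,"ty":-4.4,"tz":3.7,"roll":0},{"tx":2.8,"ty":-8.8,"tz":7.4,"roll":0},{"tx":4.2,"ty":-13.2,"tz":11.1,"roll":0.12},{"tx":5.6,"ty":-17.6,"tz":14.8,"roll":0.24},{"tx":7,"ty":-22,"tz":18.5,"roll":0.36}]' >/dev/null; python3 st.py;python3 to.py 0.55 0.12 0.35
```

```text
[-13.3 -21.7  94.4  -4.  105.3 100. ] tilt 4.4 tip dir [ 0.018 -0.074] [ 0.393 -0.041  0.542] r 0.396 4.475
[  7.    1.4  94.6  -4.3  83.5 142.7] tilt 4.3 tip dir [ 0.017 -0.073] [0.552 0.116 0.347] r 0.564 5.1
shift cm [-0.3 -0.1 -0.3]
yaw -45.2
```

```bash
python3 -m creep '[{"tx":0,"ty":0,"tz":0,"roll":0.18},{"tx":0,"ty":0,"tz":0,"roll":0.36},{"tx":0,"ty":0,"tz":0,"roll":0.54},{"tx":0,"ty":0,"tz":0,"roll":0.72},{"tx":0,"ty":0,"tz":0,"roll":0.9}]' >/dev/null; python3 st.py
```

```text
[-11.4  -4.8 101.8   6.4  80.4 147.9] tilt 6.8 tip dir [0.067 0.098] [ 0.531 -0.004  0.338] r 0.531 5.725
```

```bash
python3 to.py 0.41 -0.2 0.55
```

```text
shift cm [ 12.8  15.8 -23.8]
yaw -70.0
```

```bash
python3 -m creep '[{"tx":2.5,"ty":3.1,"tz":-4.7,"roll":0},{"tx":5,"ty":6.2,"tz":-9.4,"roll":0},{"tx":7.5,"ty":9.3,"tz":-14.1,"roll":0.1},{"tx":10,"ty":12.4,"tz":-18.8,"roll":0.2},{"tx":12.6,"ty":15.5,"tz":-23.5,"roll":0.3}]' >/dev/null; python3 st.py;  python3 -m creep '[{"tx":0,"ty":0,"tz":0,"roll":0.18},{"tx":0,"ty":0,"tz":0,"roll":0.36},{"tx":0,"ty":0,"tz":0,"roll":0.36},{"tx":0,"ty":0,"tz":0,"roll":0.36},{"tx":0,"ty":0,"tz":0,"roll":0.36}]' >/dev/null; python3 st.py
```

```text
[-38.6 -13.5  87.6   7.  106.2 140.8] tilt 6.7 tip dir [0.066 0.097] [ 0.412 -0.197  0.549] r 0.457 6.35
[-47.9 -15.6  90.3   8.5 106.7 147.9] tilt 8.3 tip dir [0.086 0.115] [ 0.366 -0.241  0.54 ] r 0.439 6.975
```

Pushing on the +148° stop always swings the tip left, so the −148° stop should swing it right. I'll roll over to that stop, cancel the tilt there, and later use the same stop on the tote, where it puts the green corner lowest directly.

```bash
for i in 1 2 3 4 5; do python3 -m creep '[{"tx":0,"ty":0,"tz":0,"roll":-0.18},{"tx":0,"ty":0,"tz":0,"roll":-0.36},{"tx":0,"ty":0,"tz":0,"roll":-0.54},{"tx":0,"ty":0,"tz":0,"roll":-0.72},{"tx":0,"ty":0,"tz":0,"roll":-0.9}]' >/dev/null;done; python3 st.py; python3 to.py 0.38 -0.36 0.36
```

```text
[ -47.8  -15.5   90.3    8.5  106.7 -110.3] tilt 8.3 tip dir [0.086 0.115] [ 0.366 -0.241  0.54 ] r 0.439 10.1
shift cm [ -5.8 -12.6  16.6]
yaw 154.7
```

```bash
python3 -m creep '[{"tx":-1.2,"ty":-2.5,"tz":3.3,"roll":-0.12},{"tx":-2.4,"ty":-5,"tz":6.6,"roll":-0.24},{"tx":-3.6,"ty":-7.6,"tz":10,"roll":-0.36},{"tx":-4.8,"ty":-10.1,"tz":13.3,"roll":-0.48},{"tx":-5.8,"ty":-12.6,"tz":16.6,"roll":-0.6}]' >/dev/null;python3 st.py; python3 -m creep '[{"tx":0,"ty":0,"tz":0,"roll":-0.18},{"tx":0,"ty":0,"tz":0,"roll":-0.36},{"tx":0,"ty":0,"tz":0,"roll":-0.54},{"tx":0,"ty":0,"tz":0,"roll":-0.72},{"tx":0,"ty":0,"tz":0,"roll":-0.72}]' >/dev/null; python3 st.py
```

```text
[ -51.4   -2.8   97.5    6.4   87.4 -148. ] tilt 6.7 tip dir [0.065 0.098] [ 0.402 -0.342  0.361] r 0.528 10.725
[ -31.1   -3.9   98.7   -2.6   84.1 -147.9] tilt 2.8 tip dir [-0.006 -0.049] [ 0.48  -0.222  0.358] r 0.529 11.35
```

```bash
for i in 1 2 3 4 5; do python3 -m creep '[{"tx":0,"ty":0,"tz":0,"roll":0.18},{"tx":0,"ty":0,"tz":0,"roll":0.36},{"tx":0,"ty":0,"tz":0,"roll":0.54},{"tx":0,"ty":0,"tz":0,"roll":0.72},{"tx":0,"ty":0,"tz":0,"roll":0.9}]' >/dev/null;done; python3 st.py
python3 -m creep '[{"tx":0,"ty":0,"tz":0,"roll":0.18},{"tx":0,"ty":0,"tz":0,"roll":0.36},{"tx":0,"ty":0,"tz":0,"roll":0.54},{"tx":0,"ty":0,"tz":0,"roll":0.72},{"tx":0,"ty":0,"tz":0,"roll":0.8}]' >/dev/null; python3 st.py; python3 to.py 0.552 -0.232 0.2 -26.5
```

```text
[-31.2  -3.9  98.6  -2.5  84.1 110.3] tilt 2.8 tip dir [-0.006 -0.048] [ 0.479 -0.223  0.359] r 0.528 14.475
[-36.1  -5.   99.6  -0.5  84.  147.9] tilt 1.5 tip dir [ 0.015 -0.022] [ 0.459 -0.251  0.359] r 0.523 15.1
shift cm [-2.8 -8.9 16. ]
yaw -93.9
roll rad -1.176
```

```bash
python3 - <<'E'
from h import *
q=[onz('top',(u/4+230,v/4+110),.045) for u,v in((405,103),(580,190),(455,443),(277,350))]
print(np.mean(q,0).round(4),[np.linalg.norm(q[i]-q[i-1]).round(3) for i in range(4)],[np.degrees(np.arctan2(*(d[1::-1]))).round(1) for d in (q[3]-q[0],q[2]-q[1])])
b=[onz('top',(u/4+230,v/4+110),.109) for u,v in((490,140),(370,385))];print(np.mean(b,0).round(4),np.degrees(np.arctan2(*((b[1]-b[0])[1::-1]))))
E
python3 -m creep '[{"tx":-0.5,"ty":-2,"tz":2.6,"roll":-0.18},{"tx":-1,"ty":-4,"tz":5,"roll":-0.36},{"tx":-1.5,"ty":-6,"tz":7.5,"roll":-0.54},{"tx":-2.2,"ty":-7.5,"tz":10,"roll":-0.72},{"tx":-2.8,"ty":-8.9,"tz":12,"roll":-0.9}]' ; python3 st.py
python3 - <<'E'
from h import *
import pickle
P=camera_params('wrist');im=get_image('wrist');pickle.dump(P,open('w1.pkl','wb'));cv2.imwrite('pics/w1.png',im)
E
```

```text
[ 0.5472 -0.2327  0.045 ] [np.float64(0.199), np.float64(0.14), np.float64(0.202), np.float64(0.142)] [np.float64(152.5), np.float64(153.1)]
[ 0.5458 -0.2306  0.109 ] 153.56108919909587
time_s: 15.72
tool_pos: [0.5515, -0.2312, 0.2383]
ee_rot: [[0.743, -0.669, 0.013], [-0.669, -0.743, -0.022], [0.024, 0.007, -1.0]]
wrist_force: [0.3, -0.1, -0.1]
gripper_width: 0.0851
gripper_force: 0.0
[-29.1   9.2  97.8  -0.8  71.7 103.1] tilt 1.5 tip dir [ 0.013 -0.022] [ 0.551 -0.231  0.238] r 0.598 15.725
```

View pics/w1.png

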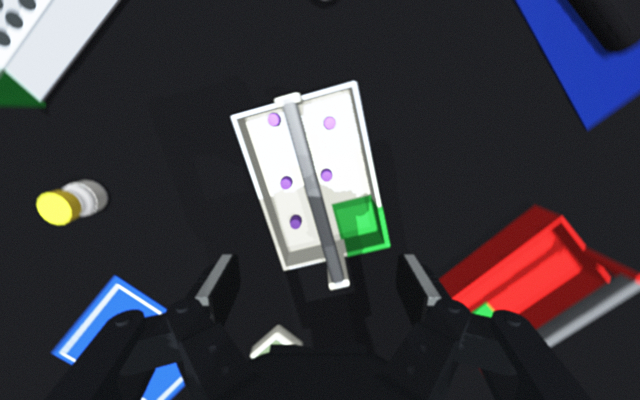

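Wrist view: the bar runs from (288,98) to (338,285) and the green corner is at (362,225), with five stoppers inside. I'll check the bar centre once from this view.

```bash
python3 - <<'E'
from h import *
import pickle
P=pickle.load(open('w1.pkl','rb'))
b=[onz('w',p,.109,P) for p in((288,99),(338,284))];print(np.mean(b,0),np.linalg.norm(b[1]-b[0]),np.degrees(np.arctan2(*((b[1]-b[0])[1::-1]))))
E
python3 to.py 0.546 -0.231 0.103 -26.7
```

```text
[ 0.55056056 -0.23084338  0.109     ] 0.19032975532645877 152.30160298765676
shift cm [-0.6  0.4 13.2]
yaw -41.7
roll rad -0.262
```

```bash
python3 -m creep '[{"tx":-0.3,"ty":0.2,"tz":2,"roll":-0.15},{"tx":-0.5,"ty":0.3,"tz":5,"roll":-0.265},{"tx":-0.5,"ty":0.3,"tz":8.5,"roll":-0.265},{"tx":-0.5,"ty":0.3,"tz":11.5,"roll":-0.265},{"tx":-0.5,"ty":0.3,"tz":13.3,"roll":-0.265}]'; python3 -m creep '[{"tx":0,"ty":0,"tz":0,"roll":0},{"tx":0,"ty":0,"tz":0,"roll":0},{"tx":0,"ty":0,"tz":0,"roll":0},{"tx":0,"ty":0,"tz":0,"roll":0},{"tx":0,"ty":0,"tz":0,"roll":0}]' -1 90
```

```text
time_s: 16.4
tool_pos: [0.5462, -0.2337, 0.1052]
ee_rot: [[0.888, -0.459, 0.012], [-0.459, -0.888, -0.022], [0.021, 0.014, -1.0]]
wrist_force: [-1.1, 0.5, -0.1]
gripper_width: 0.0851
gripper_force: 0.0
time_s: 17.02
tool_pos: [0.548, -0.2347, 0.1083]
ee_rot: [[0.888, -0.459, 0.017], [-0.459, -0.888, -0.023], [0.026, 0.012, -1.0]]
wrist_force: [1.8, 4.2, 4.7]
gripper_width: 0.0122
gripper_force: 88.3
```

```bash
python3 -m creep '[{"tx":0,"ty":0,"tz":-0.5,"roll":0},{"tx":0,"ty":0,"tz":-2,"roll":0},{"tx":0,"ty":0,"tz":-4.5,"roll":0},{"tx":0,"ty":0,"tz":-8,"roll":0},{"tx":0,"ty":0,"tz":-12,"roll":0}]' -1 115; python3 - <<'E'
from h import *
cv2.imwrite('pics/s2.png',np.hstack([get_image('scene')[150:350,180:480],cv2.resize(get_image('wrist'),(480,300))[50:250]]))
E
python3 to.py 0.50 0.13 0.36
```

```text
time_s: 17.65
tool_pos: [0.5433, -0.2319, 0.2264]
ee_rot: [[0.888, -0.459, 0.01], [-0.459, -0.888, -0.022], [0.019, 0.014, -1.0]]
wrist_force: [0.5, 0.7, -4.3]
gripper_width: 0.0119
gripper_force: 112.5
shift cm [-20.5 -30.  -13.9]
yaw -27.3
```

View pics/s2.png

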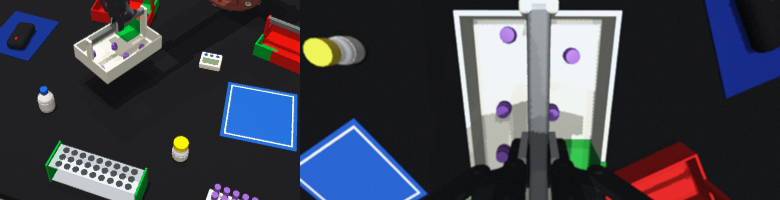

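Combined view: the tote hangs level in the gripper with all five stoppers inside and nothing else moved. Next is the carry to the mat, rolling it level toward the −148° stop on the way.

```bash
python3 -m creep '[{"tx":-1,"ty":-1.8,"tz":-1,"roll":-0.09},{"tx":-3,"ty":-5,"tz":-3,"roll":-0.27},{"tx":-5.5,"ty":-9.5,"tz":-6,"roll":-0.45},{"tx":-8,"ty":-14.5,"tz":-9,"roll":-0.63},{"tx":-10.5,"ty":-19.5,"tz":-12,"roll":-0.81}]' >/dev/null; python3 st.py; python3 to.py 0.53 0.17 0.36
```

```text
[-7.7 -2.  98.8 -1.2 82.4 63. ] tilt 1.4 tip dir [ 0.011 -0.023] [ 0.538 -0.008  0.339] r 0.538 18.375
shift cm [  5.2 -17.   -2.5]
yaw 19.4
```

```bash
python3 -m creep '[{"tx":1.3,"ty":-4.5,"tz":-0.6,"roll":-0.18},{"tx":2.6,"ty":-9,"tz":-1.3,"roll":-0.36},{"tx":3.8,"ty":-12.7,"tz":-2,"roll":-0.54},{"tx":4.7,"ty":-15.5,"tz":-2.5,"roll":-0.72},{"tx":5.2,"ty":-17,"tz":-2.5,"roll":-0.9}]' >/dev/null; for i in 1 2 3; do python3 -m creep '[{"tx":0,"ty":0,"tz":0,"roll":-0.18},{"tx":0,"ty":0,"tz":0,"roll":-0.36},{"tx":0,"ty":0,"tz":0,"roll":-0.54},{"tx":0,"ty":0,"tz":0,"roll":-0.72},{"tx":0,"ty":0,"tz":0,"roll":-0.9}]' >/dev/null;done; python3 st.py; python3 to.py 0.53 0.05 0.4
```

```text
[  11.1    0.2   94.6   -1.5   84.9 -124.5] tilt 1.5 tip dir [ 0.01  -0.024] [0.532 0.168 0.359] r 0.558 20.875
shift cm [ 8.6 -8.2 -3.9]
yaw -134.3
```

```bash
python3 -m creep '[{"tx":0,"ty":0,"tz":0,"roll":-0.18},{"tx":0,"ty":0,"tz":0,"roll":-0.36},{"tx":2,"ty":-2,"tz":0,"roll":-0.54},{"tx":4,"ty":-4,"tz":0,"roll":-0.72},{"tx":6,"ty":-6,"tz":0,"roll":-0.9}]'; python3 st.py; python3 to.py 0.53 0.05 0.4
```

```text
time_s: 21.5
tool_pos: [0.4913, 0.2147, 0.3434]
ee_rot: [[-0.184, -0.981, 0.063], [-0.975, 0.174, -0.137], [0.123, -0.087, -0.989]]
wrist_force: [0.1, 0.8, -5.0]
gripper_width: 0.0117
gripper_force: 112.8
[  20.7   -1.8   98.5   -8.7   82.8 -147.9] tilt 8.7 tip dir [ 0.063 -0.137] [0.491 0.215 0.343] r 0.536 21.5
shift cm [16.1 -7.2 -3.1]
yaw -100.7
```

The green corner now points downhill almost exactly (113.8° against 115°). Pushing on.

```bash
python3 -m creep '[{"tx":4,"ty":-2,"tz":0,"roll":-0.18},{"tx":8,"ty":-4,"tz":0,"roll":-0.36},{"tx":12,"ty":-5.5,"tz":0,"roll":-0.54},{"tx":16,"ty":-7.2,"tz":0,"roll":-0.72},{"tx":20,"ty":-9,"tz":0,"roll":-0.9}]'; python3 st.py; python3 to.py 0.53 0.05 0.4
```

```text
time_s: 22.12
tool_pos: [0.4071, 0.2706, 0.2908]
ee_rot: [[0.138, -0.969, 0.205], [-0.938, -0.194, -0.289], [0.32, -0.153, -0.935]]
wrist_force: [-0.9, -0.1, -4.7]
gripper_width: 0.012
gripper_force: 112.8
[  37.1   -4.6  108.3  -21.2   77.7 -147.9] tilt 20.7 tip dir [ 0.205 -0.289] [0.407 0.271 0.291] r 0.489 22.125
shift cm [25.9 -9.3 -1.3]
yaw -81.7
```

```bash
cat > cor.py <<'E'
from h import *
s=read_state();R=s['ee_rot'];p=s['tool_pos'];f=lambda x,y:p+R@[-x,y,.099]
for c in((.096,.066),(.096,-.066),(-.096,.066),(-.096,-.066)):print(c,f(*c).round(3))
m=np.array([.533,.183]);d=m-f(.096,.066)[:2];print('shift cm to centre',(100*R.T@[*d,0.36-p[2]]).round(1), 'world',d.round(3))
E
python3 cor.py
```

```text
(0.096, 0.066) [0.35  0.319 0.157]
(0.096, -0.066) [0.478 0.345 0.178]
(-0.096, 0.066) [0.377 0.139 0.219]
(-0.096, -0.066) [0.505 0.165 0.239]
shift cm to centre [ 17.5 -16.1   1.2] world [ 0.183 -0.136]
```

```bash
python3 -m creep '[{"tx":3.5,"ty":-3.2,"tz":0.2,"roll":0},{"tx":7,"ty":-6.4,"tz":0.4,"roll":-0.05},{"tx":10.5,"ty":-9.6,"tz":0.6,"roll":-0.1},{"tx":14,"ty":-12.8,"tz":0.8,"roll":-0.1},{"tx":17.5,"ty":-16.1,"tz":1.2,"roll":-0.1}]' >/dev/null; python3 st.py; python3 cor.py
```

```text
[  35.3    2.3  103.6  -25.9   75.1 -147.9] tilt 25.0 tip dir [ 0.252 -0.339] [0.469 0.272 0.281] r 0.542 22.75
(0.096, 0.066) [0.418 0.313 0.142]
(0.096, -0.066) [0.545 0.341 0.167]
(-0.096, 0.066) [0.443 0.137 0.215]
(-0.096, -0.066) [0.569 0.165 0.24 ]
shift cm to centre [16.4 -9.7  0.1] world [ 0.115 -0.13 ]
```

```bash
python3 -m creep '[{"tx":4,"ty":-2.5,"tz":-1,"roll":-0.1},{"tx":8,"ty":-5,"tz":-2,"roll":-0.2},{"tx":12,"ty":-7.5,"tz":-3,"roll":-0.3},{"tx":16,"ty":-9.7,"tz":-4,"roll":-0.4},{"tx":20,"ty":-12,"tz":-5,"roll":-0.5}]' >/dev/null; python3 st.py; python3 cor.py
```

```text
[  45.1    4.2  108.1  -35.4   73.4 -147.9] tilt 33.7 tip dir [ 0.37  -0.414] [0.426 0.305 0.245] r 0.524 23.375
(0.096, 0.066) [0.375 0.309 0.101]
(0.096, -0.066) [0.49  0.37  0.122]
(-0.096, 0.066) [0.436 0.158 0.203]
(-0.096, -0.066) [0.551 0.219 0.224]
shift cm to centre [21.1 -9.8  1.5] world [ 0.158 -0.126]
```

```bash
python3 -m creep '[{"tx":4.2,"ty":-2,"tz":0.3,"roll":0.1},{"tx":8.4,"ty":-4,"tz":0.6,"roll":0.2},{"tx":12.6,"ty":-6,"tz":0.9,"roll":0.3},{"tx":16.8,"ty":-8,"tz":1.2,"roll":0.4},{"tx":21,"ty":-9.8,"tz":1.5,"roll":0.45}]' >/dev/null; python3 st.py; python3 cor.py
```

```text
[  24.4    2.5   97.2  -33.8   72.5 -146.6] tilt 33.7 tip dir [ 0.368 -0.415] [0.584 0.177 0.36 ] r 0.611 24.0
(0.096, 0.066) [0.569 0.219 0.213]
(0.096, -0.066) [0.691 0.228 0.263]
(-0.096, 0.066) [0.55  0.044 0.292]
(-0.096, -0.066) [0.672 0.054 0.341]
shift cm to centre [3.6 3.6 0.1] world [-0.036 -0.036]
```

```bash
python3 -m creep '[{"tx":0.6,"ty":0.6,"tz":0,"roll":0.02},{"tx":1.6,"ty":1.6,"tz":0,"roll":0.04},{"tx":2.8,"ty":2.8,"tz":0,"roll":0.06},{"tx":3.6,"ty":3.6,"tz":0.1,"roll":0.06},{"tx":3.6,"ty":3.6,"tz":0.1,"roll":0.06}]' >/dev/null;python3 -m creep '[{"tx":0,"ty":0,"tz":0,"roll":0},{"tx":0,"ty":0,"tz":0,"roll":0},{"tx":0,"ty":0,"tz":0,"roll":0},{"tx":0,"ty":0,"tz":0,"roll":0},{"tx":0,"ty":0,"tz":0,"roll":0}]'; python3 st.py; python3 cor.py
python3 - <<'E'
from h import *
cv2.imwrite('pics/f1.png',np.vstack([cv2.resize(get_image(n),(480,300)) for n in('top','wrist')]))
cv2.imwrite('pics/f2.png',get_image('scene'))
E
```

```text
time_s: 25.25
tool_pos: [0.5479, 0.1425, 0.3604]
ee_rot: [[-0.152, -0.917, 0.369], [-0.91, -0.016, -0.415], [0.386, -0.399, -0.832]]
wrist_force: [0.4, -0.0, -4.3]
gripper_width: 0.0116
gripper_force: 113.2
[  22.5   -3.9  103.4  -33.6   71.5 -144.9] tilt 33.7 tip dir [ 0.369 -0.415] [0.548 0.142 0.36 ] r 0.566 25.25
(0.096, 0.066) [0.539 0.188 0.215]
(0.096, -0.066) [0.66  0.19  0.267]
(-0.096, 0.066) [0.509 0.013 0.289]
(-0.096, -0.066) [0.63  0.015 0.341]
shift cm to centre [0.5 0.5 0. ] world [-0.006 -0.005]
```

View pics/f1.png

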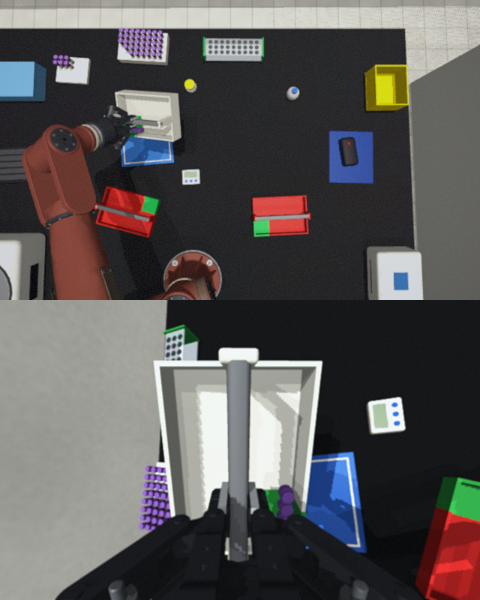

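View pics/f2.png

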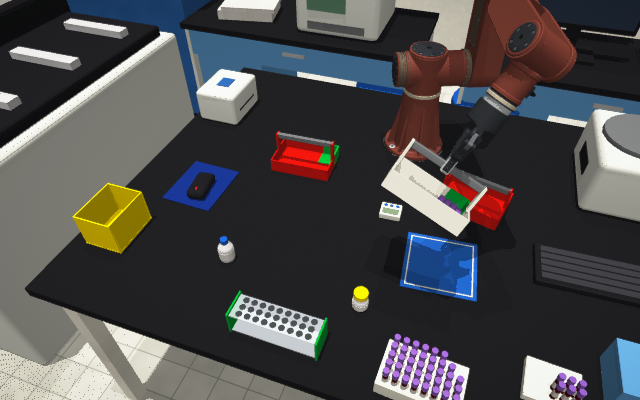

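The top, scene and wrist views show the tote tilted over the mat and the bystanders where they stood. Purple stoppers are at the green corner (wrist tile (286,500), scene (455,200)). I'll enlarge these.

```bash
python3 - <<'E'
from h import *
w=get_image('wrist');s=get_image('scene')
cv2.imwrite('pics/f3.png',np.hstack([cv2.resize(w[200:330,330:430],(400,520),interpolation=cv2.INTER_CUBIC),cv2.resize(s[150:254,410:490],(400,520),interpolation=cv2.INTER_CUBIC)]))
E
```

```text
(no output)
```

View pics/f3.png

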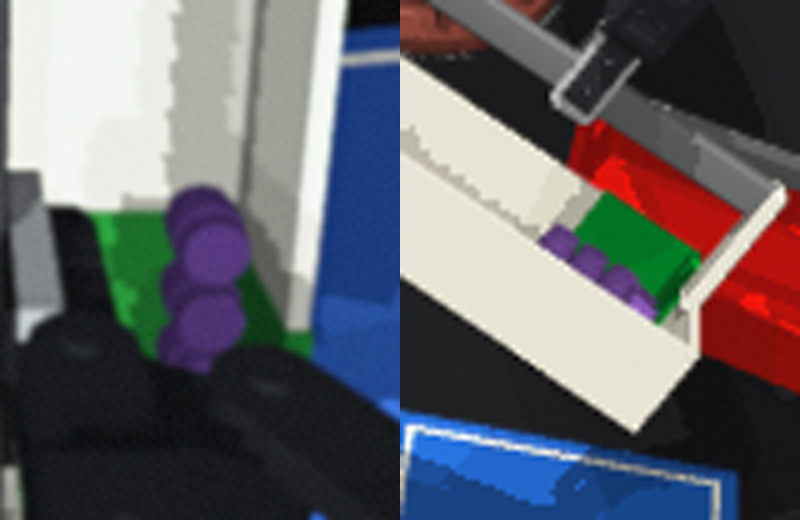

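```bash
python3 - <<'E'
from h import *
s=read_state();R=s['ee_rot'];T=np.c_[-R[:,0],R[:,1],-R[:,2]];o=s['tool_pos']+R@[0,0,.103]
def tote(n,u,v,h):
    c,d=ray(n,(u,v));c=T.T@(c-o);d=T.T@d;return (1000*(c+d*(h-c[2])/d[2])).round(0)
for p in((212,250),(210,310)):print('top',tote('wrist',330+p[0]/4,200+p[1]/4,.022))
for p in((200,215),(185,285),(185,345)):print('base',tote('wrist',330+p[0]/4,200+p[1]/4,.004))
print('green edge',tote('wrist',330+120/4,200+210/4,.004))
for p in((560,240),(590,262),(618,280),(643,300)):print('scene top',tote('scene',410+(p[0]-400)/5,150+p[1]/5,.022))
E
```

```text
top [40. 56. 22.]
top [55. 57. 22.]
base [43. 57.  4.]
base [61. 55.  4.]
base [77. 56.  4.]
green edge [41. 39.  4.]
scene top [41. 15. 22.]
scene top [58. 14. 22.]
scene top [74. 17. 22.]
scene top [88. 14. 22.]
```

```bash
python3 -c "
from plant import workorder,read_state
print(read_state()['time_s'],abs(read_state()['dq']).max());print(workorder.finish_job())"
```

```text
25.5 1.0334144737538458
the job is handed in; nothing more can be done
None
```

I handed the job in at 25.5 s: the tote is held about 34° tilted, its green corner lowest and within 1 cm of the mat centre, about 21 cm up, with nothing spilled and the bystanders unmoved; the last pictures show four stoppers against the wall at that corner, the farthest at the edge of the green, and the fifth was hidden by the fingers, so I inferred it was there too.

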